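# Index the counter turntable to bring the square tin to the front

## Robot

A 6-joint arm with a two-finger parallel gripper is mounted at the origin on the work surface. World frame = base frame: x ahead of the robot, y to its left, z up, the work surface at z = 0. Lengths are in m, angles in rad, forces in N, time in s.
With the tool pointing down it reaches from about 0.4 to 0.825 m from the base axis. Payload 7 kg.
Tool frame: the origin (TCP) lies on the mounting face of the last link; the fingertips stand arm.tcp_to_tips ahead of it and the grasp point (between the pads) lies 159 mm ahead of it (arm.tcp_to_tips is the distance from the TCP to the fingertips, in m); z points along the fingers, y is the direction in which the jaws open and shut (so a half turn about z gives the same grasp; the last joint's range is limited). The gripper opens to 88 mm and grips with 3 to 60 N. Pads are 19 mm wide; open, the fingers measure 130 mm over their backs; the gripper's body (78 mm by 193 mm) begins 47 mm behind the grasp point.
Start: joints at [1.523, 0.359, 0.012, 0, -1.224, -0.288], TCP at [0.222, 0.637, 0.405] pointing down, gripper open.
Joint ranges: [-3.07, 3.07], [-1.43, 2.12], [-1.02, 1.25], [-3.03, 1.67], [-3.05, -0], [-3.03, 3.03]. Speed limits (rad/s): [2.39, 2.39, 3.01, 3.14, 3.14, 3.14].

## Interface

Orientations are given as [roll, pitch, yaw] about the fixed x, y, z axes, in that order (R = Rz(yaw) Ry(pitch) Rx(roll)).
In Python, from station import arm, cams, job_done, finder gives the robot as it stands.
- The arm moves only by the tool play_rows, never from a script. Its argument "targets" is a list that holds one entry, the list of rows, each a list of 4 numbers: the shift along the tool's x, y, z in m, then the turn about the tool's z in degrees. A call has 1 to 5 rows; each row is the pose to reach, as a shift and turn from the pose commanded when the call began, along the tool's axes at that moment; what a row does not reach only later rows make up. A row lasts 1/8 s, in which the tool goes at most 62.5 mm and 10.7 degrees, less where a joint would pass 70% of its speed; a pose out of reach is approached as far as the arm can. A call with a gripper value outside its range is refused whole. "grip" is the closure in counts, from 0 (fully open) to 255 (shut), set as the call begins (left out, the last holds). The fingers move at their own pace and stop on an object; "newtons" is the grip in N (left out, the last holds). Time passes only in rows, so rows that repeat a pose let the fingers close. It gives the time, the measured TCP pose, the force and the opening at its end, in the units of the state.
- arm.get_state(): the state, without advancing time (a new reading comes with each control period).
- cams.grab_frame(name): name is "scene" or "top"; returns (picture, depth): 400x640x3 uint8, red, green, blue; 400x640 float32, m along the optical axis (not along the pixel's ray), 0 where there is no reading.
- cams.camera_params(name): a dict with "intrinsics" (3x3 intrinsics, pixels), "D" ([k1, k2, p1, p2, k3] as OpenCV has them; the pictures are not rectified), "position" and "attitude" of the camera in the world. Camera axes: x right, y down, z forward; pixel columns grow to the right and rows downward; lengths in m; the calibration is good to about 2 mm. A picture is of the moment at which its call begins. camera_params takes no time and is no camera call.
- job_done(): hands the job in, once; it reports no verdict.
Trained networks look in the newest picture that a camera, given by its name, has taken for a name from the list of things; names that differ only in an ending like _2 or _b are one class to them, and where a whole thing is asked for, a point or a joint stands for the part that bears it (a point fixed in the world has none). Each returns a list of dicts, best first, with "score" (0 to 1); they miss things now and then, are a little off and sometimes report something else, mostly with a low value. They report only what shows in the picture. A call takes as long as a camera call.
- finder.find_in(camera, query): "xyz" ([x, y, z] in m, in world coordinates, good to about 4 mm: the middle of the surface that is visible of it).
- finder.masks_of(camera, query): "mask" (400x640 bool, what is visible of it).
The state is a dict: "t": time; "q": joint angles; "qd": joint speeds; "joint_efforts": joint torques, N m; "eef_pos": TCP position; "ee_rot": TCP orientation; "force": force on the tool from outside, world axes, zero at the start; "moment": the same for the moment, N m; "width": finger opening in m.
Only numpy, scipy, OpenCV 4.12 (cv2) and the standard library are available. Lean on these libraries where they do the work, as an engineer would, in place of code of your own. Each camera call takes 0.05 s, during which the arm holds its last target. There are 200 camera calls.

## Task

Switch the goods turntable off by pulling the power knob of its control box out to its stop. Then draw the spring index pin by its knob, turn the wheel one hole, whichever way brings the square tin to the front mark, and let the pin drop fully home in that hole; finally push the power knob fully back in. Handle only the two knobs: leave the goods standing on the wheel untouched and do not disturb the dish, can and bottle around.

Things in the scene. Friction and masses are not known exactly. Their poses are not given: they have to be found in the camera images.
- display: Turntable: aluminium foot, diameter 284 mm, 30 mm high, fixed, carrying a wooden wheel (diameter 172 mm, top 42 mm above the counter). Origin: centre of the underside, on the wheel's axis. x points to the front mark (raised dark V on the rim, away from the robot), z up. Pin holes 12 mm wide, 60 degrees apart on a circle of radius 120 mm in the foot's top; the pin starts in the one on the -x side.
- front_mark (a point): Point on the wheel's top (42 mm above the counter), 55 mm from the axis towards the front mark: where the square tin's centre must finally stand. Fixed to the foot; axes as display.
- wheel (a joint): Wheel angle, rad, positive counterclockwise seen from above; 0 at the start. Neighbouring holes are at +1.047 and -1.047; stops at +1.45 and -1.45. Turns with little drag (about 0.06 N m) while the pin is drawn; the pin in a hole locks it but for about 0.01 rad of play.
- pin (a joint): Lift of the index pin, m: 0 fully home in a hole, 0.010 with its round tip at the foot's top (free of the hole), 0.016 fully drawn (stop). A spring presses it down with about 6 N when home, 9 N when drawn. Let go between holes it rides on the foot at about 0.010 and drops by itself into a hole that it reaches.
- pin_grip (a point): Middle of the pin's upright round black knob, diameter 24 mm (27 mm along its top 4 mm), from 14 mm below to 19 mm above this point. On the pin's axis, 74 mm above the counter when home, 120 mm from the wheel's axis. Steel arm and bush below reach 48 mm above the counter. Lifts, and travels round with the wheel without spinning on itself. Goods begin 40 mm inwards: close the fingers tangentially.
- box: Control box, grey, 90 x 84 x 72 mm high (on a 100 x 100 x 4 mm foot plate), fixed to the counter. Origin: centre of its underside; x axis points out of its back, so the power knob sticks out of the -x face, towards the robot; z up. Its yaw is within 0.3 rad of straight ahead.
- power_knob (a joint): How far the power knob is pulled out of the box, m: 0 pushed fully in (on), 0.014 at its outer stop (off). An over-centre detent holds it at either end: about 5 N moves it off an end, past the middle it snaps over.
- knob_grip (a point): Middle of the power knob's round black head, on its level axis 48 mm above the counter; diameter 32 mm, from 8 mm nearer the box to 10 mm farther out (flat front face). Pushed in, this point is 24 mm out of the box's face; between head and face are a neck of diameter 26 mm and a shaft of 10 mm. Pulls straight out along the box's -x axis. Axes as box.
- tin: The square tin: bare metal, 36 x 36 mm, 56 mm high, loose, standing on the wheel 55 mm from its axis, one station (60 degrees) to the left or right of the front mark. Origin: centre of its underside, z up. Only friction holds it.
- jar: Round glass jar, diameter 36 mm, 52 mm high, loose, standing on the wheel at the other station next to the front mark. Origin: centre of its underside.
- pot: Low round white ceramic pot, diameter 38 mm, 32 mm high, loose, standing on the wheel at the front mark at the start. Origin: centre of its underside.
- coin_dish: Bystander: shallow white bowl, diameter 84 mm, 22 mm high, loose on the counter. Origin: centre of its underside.
- drink: Bystander: aluminium drink can, diameter 66 mm, 112 mm high, loose on the counter. Origin: centre of its underside.
- sanitiser: Bystander: small white bottle, diameter 56 mm, 110 mm high, loose on the counter. Origin: centre of its underside.

How it is judged:
By the outcome, as a careful person would: the job done as asked, in the order asked, and still so for the second after the job is handed in, with the robot touching nothing.
It also fails if it takes over 61 s, if anything falls off the work surface, if the arm or the gripper's body presses on something with over 40 N, if the wrist force passes 120 N, or if a joint passes its speed limit or range.

## Working session

There is one attempt and no reset: what is moved stays moved. The work goes in short steps, Python scripts to look and compute and a tool call to move; the robot and the scene stay as the last step left them, time stands still between calls to the robot, and variables do not carry over. Pictures are saved under pics/ and viewed, about 8 in all and at most 12, crops included, and the job is handed in when it is done.

Besides the shell and the picture viewer there is one more tool, called after ">>>" as name([rows], argument=value, ...), one row to a line, values as JSON. play_rows: Moves the arm, as the interface text tells. Its arguments: {"type":"object","properties":{"targets":{"type":"array","items":{"type":"array","items":{"type":"array","items":{"type":"number"}}}},"grip":{"type":"number"},"newtons":{"type":"number"}},"required":["targets"]}

```bash
ls; mkdir -p pics; python3 - <<'E'
from station import arm,cams,job_done,finder
import cv2,numpy as np
print(arm.get_state(),arm.tcp_to_tips)
for c in("scene","top"):
    p,d=cams.grab_frame(c); print(c,cams.camera_params(c))
    cv2.imwrite(f"pics/{c}0.png",p[:,:,::-1]); np.save(f"d_{c}.npy",d)
    for n in["display","wheel","pin","pin_grip","box","power_knob","knob_grip","tin","jar","pot","coin_dish","drink","sanitiser"]:
        try: print(n,[(np.round(r["xyz"],3).tolist(),round(r["score"],2)) for r in finder.find_in(c,n)[:2]])
        except Exception as e: print(n,e)
E
```

```text
pics
{'t': 0.0, 'q': array([ 1.52308249e+00,  3.59403276e-01,  1.10307282e-02, -3.62466157e-04,
       -1.22410003e+00, -2.88070883e-01]), 'qd': array([ 4.65335680e-05,  1.32669144e-03,  5.41392245e-04, -1.56421315e-05,
        2.22523923e-03,  1.73786704e-04]), 'joint_efforts': array([-3.15200650e-04, -5.82704079e+01,  2.93067098e+01,  6.99781626e+00,
        6.93427603e-03, -1.61124613e-04]), 'eef_pos': array([0.22237203, 0.63710349, 0.40369737]), 'ee_rot': array([ 3.13988866e+00, -1.49579462e-04, -3.35908044e-01]), 'force': array([0.23022559, 0.88172685, 0.61259802]), 'moment': array([-0.01216197, -0.00775547,  0.03105789]), 'width': 0.08763182530983839} 0.1781
scene {'intrinsics': array([[385.92884732,   0.        , 319.03024337],
       [  0.        , 385.92884732, 196.94851972],
       [  0.        ,   0.        ,   1.        ]]), 'D': array([0.00444734, 0.        , 0.        , 0.        , 0.        ]), 'position': array([0.95147448, 0.53081052, 0.83249896]), 'attitude': array([-2.42872186, -0.01759019,  2.47716544])}
display [([0.602, 0.184, 0.034], 0.89), ([0.661, -0.364, 0.0
[... 674 characters left out ...]
       ]]), 'D': array([-0.11308883,  0.        ,  0.        ,  0.        ,  0.        ]), 'position': array([ 3.97803165e-01, -7.91942668e-04,  1.43369629e+00]), 'attitude': array([-3.04768927, -0.00384912, -1.56574673])}
display [([0.578, 0.155, 0.03], 0.6)]
wheel [([0.569, 0.161, 0.04], 0.92)]
pin []
pin_grip []
box [([0.569, -0.154, 0.073], 0.68)]
power_knob [([0.51, -0.157, 0.055], 0.63)]
knob_grip [([0.511, -0.161, 0.059], 0.65)]
tin [([0.612, 0.207, 0.099], 0.51)]
jar [([0.613, 0.108, 0.096], 0.58), ([0.659, 0.373, 0.111], 0.18)]
pot [([0.641, 0.161, 0.072], 0.44)]
coin_dish [([0.405, -0.041, 0.013], 0.6)]
drink [([0.66, 0.373, 0.114], 0.83)]
sanitiser [([0.643, -0.363, 0.078], 0.75)]
```

View pics/scene0.png

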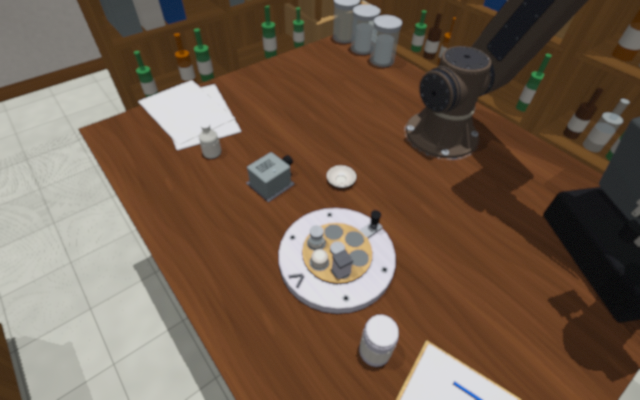

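View pics/top0.png

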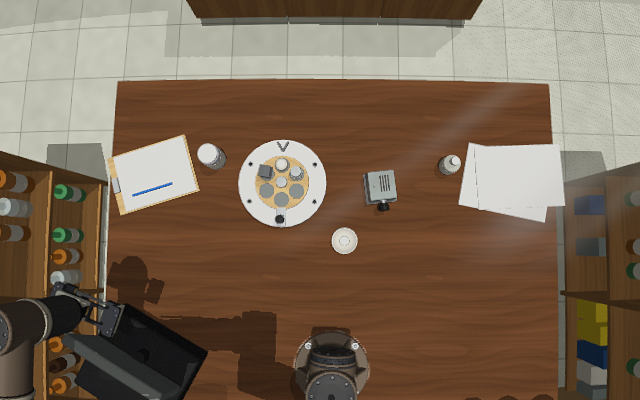

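The pictures show the turntable (top view) centred at about (282,183), with the V at (283,146) and the pin knob at (280,218). The tin is at (264,171), on the robot's left, so the wheel must turn by -60°. The box is at (380,188), its knob at (383,206), and the dish at (344,240).

Next I'll get precise poses.

```bash
cat > h.py <<'E'
from station import arm,cams,job_done,finder
import cv2,numpy as np
from scipy.spatial.transform import Rotation as R
from scipy.optimize import least_squares
def cloud(c):
    p,d=cams.grab_frame(c); k=cams.camera_params(c)
    v,u=np.mgrid[:400,:640]
    n=cv2.undistortPoints(np.stack([u,v],-1).reshape(-1,1,2).astype(np.float64),k["intrinsics"],k["D"]).reshape(400,640,2)
    P=np.dstack([n,np.ones((400,640))])*d[...,None]
    return p,P@R.from_euler("xyz",k["attitude"]).as_matrix().T+k["position"]
def st():
    s=arm.get_state(); return {k:np.round(s[k],4) for k in("t","eef_pos","ee_rot","force","width")}
E
python3 - <<'E'
from h import *
for c in("top","scene"):
    p,P=cloud(c); x,y,z=np.moveaxis(P,-1,0)
    g=(abs(x-.4)<.05)&(abs(y)<.3)&(abs(z)<.015); print(c,"counter z",np.median(z[g]))
    # foot: pixels at z~0.03, edge points by angle
    c0=np.array([.58,.157]); 
    m=(abs(z-.030)<.006)&(np.hypot(x-c0[0],y-c0[1])<.17)
    q=P[m][:,:2]
    a=np.arctan2(*(q-c0).T[::-1]); E=[]
    for k in range(72):
        s=q[(a>=-np.pi+k*np.pi/36)&(a<-np.pi+(k+1)*np.pi/36)]
        if len(s)>3:
            r=np.hypot(*(s-c0).T); E.append(s[np.argmax(r)])
    E=np.array(E)
    f=least_squares(lambda v:np.hypot(*(E-v[:2]).T)-v[2],[*c0,.142],loss="soft_l1",f_scale=.002); print("foot",f.x,len(E))
    m=(z>.07)&(z<.084)&(abs(x-.58)<.09)&(abs(y+.15)<.09)
    q=P[m][:,:2]; print("boxtop",len(q),np.median(z[m]),cv2.minAreaRect((q*1000).astype(np.float32)))
    for n in("power_knob","pin_grip","pin"):
        for r in finder.masks_of(c,n)[:1]:
            q=P[r["mask"]]; print(n,r["score"],len(q),np.median(q,0),np.percentile(q,[3,97],axis=0).round(3).tolist())
    for n in("tin","jar","pot"):
        for r in finder.masks_of(c,n)[:1]:
            q=P[r["mask"]]; t=q[q[:,2]>np.percentile(q[:,2],95)-.006]; print(n,len(t),t.mean(0).round(3))
    # dark V: 
    gray=p.astype(int).max(2); rr=np.hypot(x-f.x[0],y-f.x[1])
    m=(gray<90)&(z>.02)&(z<.045)&(rr>.095)&(rr<.14); q=P[m][:,:2]-f.x[:2]
    ang=np.degrees(np.arctan2(q[:,1],q[:,0])); h=np.histogram(ang,36,(-180,180))[0]; print(h.tolist())
    print("dark by 60deg mod mean:",[(round(ang[abs(ang-t)<14].mean(),1),(abs(ang-t)<14).sum()) for t in(-120,-60,0,60,120) if (abs(ang-t)<14).any()])
    b=cv2.resize(p[:,:,::-1],None,fx=5,fy=5,interpolation=cv2.INTER_CUBIC)
    if c=="top": cv2.imwrite("pics/topz.png",b[130*5:250*5,235*5:405*5][::,::][:600,:800])
E
```

```text
top counter z 0.00036896211568859805
foot [0.58911717 0.16006671 0.14078338] 70
boxtop 607 0.07329917039424938 ((577.9193115234375, -154.76406860351562), (89.85032653808594, 84.09490966796875), 7.014310836791992)
power_knob 0.51 89 [ 0.51010526 -0.16018484  0.05934282] [[0.5, -0.176, -0.0], [0.529, -0.148, 0.067]]
pin_grip 0.41 67 [ 0.50987541 -0.16018839  0.06043899] [[0.501, -0.175, 0.052], [0.526, -0.15, 0.067]]
tin 96 [0.617 0.209 0.1  ]
jar 64 [0.615 0.112 0.095]
pot 61 [0.63  0.151 0.141]
[1, 0, 0, 0, 0, 3, 4, 0, 0, 0, 0, 2, 5, 0, 0, 0, 0, 6, 0, 0, 0, 0, 0, 4, 3, 0, 0, 0, 0, 4, 1, 0, 0, 0, 0, 0]
dark by 60deg mod mean: [(np.float64(-119.9), np.int64(7)), (np.float64(-59.7), np.int64(7)), (np.float64(-5.8), np.int64(6)), (np.float64(59.6), np.int64(7)), (np.float64(119.1), np.int64(5))]
scene counter z 0.0014366816078069111
foot [0.58907234 0.16226286 0.14082513] 70
boxtop 672 0.07334549915352917 ((578.2837524414062, -152.25082397460938), (91.33271026611328, 85.48369598388672), 6.095982551574707)
pin_grip 0.22 419 [0.62382777 0.21735471 0.09616956] [[0.604, 0.194, 0.05], [0.636, 0.228, 0.101]]
pin 0.6 163 [0.47224422 0.16463152 0.08766085] [[0.42, 0.112, 0.002], [0.481, 0.174, 0.096]]
tin 222 [0.623 0.215 0.109]
jar 106 [0.622 0.121 0.102]
pot 152 [0.648 0.168 0.084]
[2, 0, 0, 0, 0, 0, 0, 0, 0, 0, 0, 0, 0, 0, 0, 0, 0, 0, 0, 0, 0, 0, 0, 2, 0, 0, 0, 0, 0, 1, 0, 0, 0, 0, 0, 4]
dark by 60deg mod mean: [(np.float64(58.7), np.int64(2)), (np.float64(118.9), np.int64(1))]
```

```bash
cat >> h.py <<'E'
def rows(W,s=None):
    "W: world TCP (x,y,z,yaw) waypoints -> rows in tool frame of present pose"
    s=s or arm.get_state(); p=np.array(s["eef_pos"]); y=s["ee_rot"][2]
    c,n=np.cos(y),np.sin(y); out=[]
    for w in W:
        d=np.array(w[:3])-p; dy=(w[3]-y+np.pi)%(2*np.pi)-np.pi
        out.append([round(float(c*d[0]+n*d[1]),4),round(float(n*d[0]-c*d[1]),4),round(float(-d[2]),4),round(-np.degrees(dy),1)])
    return out
E
python3 - <<'E'
from h import *
a=np.array([.222,.637,.405,-.336]); b=np.array([.45,.35,.405,-.1]); 
print(rows([a+(b-a)*k/6 for k in range(1,6)]))
E
```

```text
[[0.0513, 0.033, -0.0003, np.float64(-2.2)], [0.1029, 0.0657, -0.0003, np.float64(-4.5)], [0.1546, 0.0983, -0.0003, np.float64(-6.8)], [0.2062, 0.1309, -0.0003, np.float64(-9.0)], [0.2579, 0.1636, -0.0003, np.float64(-11.3)]]
```

>>> play_rows([
  [[0.051, 0.033, 0, -2], [0.103, 0.066, 0, -4.5], [0.155, 0.098, 0, -7], [0.206, 0.131, 0, -9], [0.258, 0.164, 0, -11]],
], grip=0)

```text
t: 2.72
eef_pos: [0.4128, 0.3958, 0.405]
ee_rot: [-3.141, -0.0, -0.142]
force: [0.8, 0.1, 0.1]
width: 0.0873
```

```bash
python3 - <<'E'
from h import *
print(st()); s=arm.get_state(); a=np.array([*s["eef_pos"],s["ee_rot"][2]]); b=np.array([.51,-.161,.39,.113])
print(rows([a+(b-a)*k/10 for k in range(1,6)]))
E
```

```text
{'t': np.float64(2.725), 'eef_pos': array([0.4128, 0.3958, 0.405 ]), 'ee_rot': array([-3.1409e+00, -3.0000e-04, -1.4220e-01]), 'force': array([0.7761, 0.1444, 0.0958]), 'width': np.float64(0.0873)}
[[0.0175, 0.0537, 0.0015, np.float64(-1.5)], [0.035, 0.1075, 0.003, np.float64(-2.9)], [0.0525, 0.1612, 0.0045, np.float64(-4.4)], [0.07, 0.215, 0.006, np.float64(-5.8)], [0.0875, 0.2687, 0.0075, np.float64(-7.3)]]
```

>>> play_rows([
  [[0.018, 0.054, 0, -1.5], [0.035, 0.108, 0, -3], [0.052, 0.161, 0, -4.5], [0.07, 0.215, 0, -6], [0.088, 0.269, 0, -7.5]],
])

```text
t: 3.35
eef_pos: [0.4604, 0.1168, 0.4051]
ee_rot: [-3.141, -0.001, -0.012]
force: [2.0, -0.1, -0.8]
width: 0.0875
```

```bash
python3 - <<'E'
from h import *
print(st()); print(rows([[.508,-.161,.39,.113]]))
E
```

```text
{'t': np.float64(3.35), 'eef_pos': array([0.4604, 0.1168, 0.4051]), 'ee_rot': array([-3.141e+00, -9.000e-04, -1.150e-02]), 'force': array([ 1.9994, -0.0523, -0.751 ]), 'width': np.float64(0.0875)}
[[0.0508, 0.2772, 0.0151, np.float64(-7.1)]]
```

>>> play_rows([
  [[0.01, 0.055, 0.005, -1.5], [0.02, 0.111, 0.01, -3], [0.03, 0.166, 0.015, -4.5], [0.04, 0.222, 0.015, -6], [0.051, 0.277, 0.015, -7]],
])

```text
t: 3.98
eef_pos: [0.508, -0.161, 0.39]
ee_rot: [3.141, -0.001, 0.11]
force: [0.5, 0.9, 0.1]
width: 0.0876
```

```bash
python3 - <<'E'
from h import *
print(st()); print(rows([[.5085,-.161,.207,.113]]))
p,d=cams.grab_frame("scene"); cv2.imwrite("pics/s1.png",cv2.resize(p[100:300,160:420,::-1],None,fx=3,fy=3))
E
```

```text
{'t': np.float64(3.975), 'eef_pos': array([ 0.508, -0.161,  0.39 ]), 'ee_rot': array([ 3.1415e+00, -8.0000e-04,  1.1010e-01]), 'force': array([0.4805, 0.9253, 0.0544]), 'width': np.float64(0.0876)}
[[0.0005, 0.0001, 0.183, np.float64(-0.2)]]
```

>>> play_rows([
  [[0, 0, 0.06, 0], [0, 0, 0.11, 0], [0, 0, 0.15, 0], [0, 0, 0.173, 0], [0, 0, 0.183, 0]],
])

```text
t: 4.65
eef_pos: [0.5077, -0.1591, 0.2054]
ee_rot: [-3.141, 0.002, 0.109]
force: [0.9, 0.2, 0.8]
width: 0.0874
```

>>> play_rows([
  [[0, 0, 0, 0], [0, 0, 0, 0], [0, 0, 0, 0], [0, 0, 0, 0], [0, 0, 0, 0]],
], grip=255, newtons=20)

```text
t: 5.28
eef_pos: [0.508, -0.159, 0.207]
ee_rot: [3.142, -0.001, 0.109]
force: [-0.2, -0.4, 0.2]
width: 0.0434
```

```bash
python3 - <<'E'
from h import *
print(st())
p,d=cams.grab_frame("scene"); cv2.imwrite("pics/s2.png",cv2.resize(p[120:240,200:340,::-1],None,fx=5,fy=5,interpolation=2))
E
```

```text
{'t': np.float64(5.275), 'eef_pos': array([ 0.508, -0.159,  0.207]), 'ee_rot': array([ 3.1415e+00, -6.0000e-04,  1.0930e-01]), 'force': array([-0.1622, -0.3764,  0.2262]), 'width': np.float64(0.0434)}
```

View pics/s2.png

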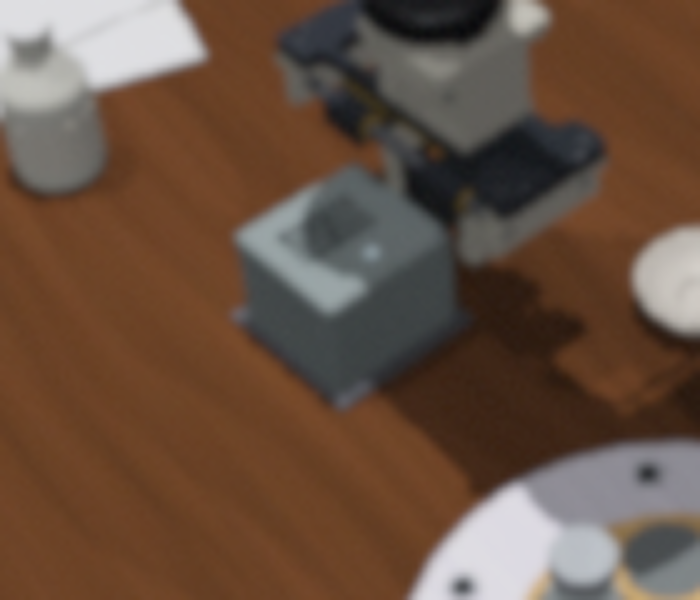

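The gripper straddles the knob in front of the box (at about (450,230) in the crop) and is still closing.

>>> play_rows([
  [[0, 0, 0, 0], [0, 0, 0, 0], [0, 0, 0, 0]],
])

```text
t: 5.7
eef_pos: [0.5081, -0.1612, 0.2069]
ee_rot: [3.139, 0.001, 0.11]
force: [1.7, -20.6, -3.3]
width: 0.0313
```

>>> play_rows([
  [[0, 0.002, 0, 0], [0, 0.002, 0, 0], [0, 0.002, 0, 0]],
], newtons=30)

```text
t: 6.08
eef_pos: [0.5081, -0.1618, 0.2069]
ee_rot: [3.14, 0.0, 0.11]
force: [-0.1, -8.7, 0.3]
width: 0.0313
```

>>> play_rows([
  [[-0.003, 0, 0, 0], [-0.006, 0, 0, 0], [-0.01, 0, 0, 0], [-0.014, 0, 0, 0], [-0.015, 0, 0, 0]],
])

```text
t: 6.7
eef_pos: [0.4938, -0.1634, 0.207]
ee_rot: [3.14, -0.001, 0.11]
force: [4.7, -10.8, -4.1]
width: 0.0312
```

>>> play_rows([
  [[-0.001, 0.001, 0, 0], [-0.002, 0.001, 0, 0], [-0.002, 0.001, 0, 0]],
])

```text
t: 7.08
eef_pos: [0.4933, -0.1638, 0.207]
ee_rot: [3.141, -0.004, 0.111]
force: [6.4, -4.0, -7.3]
width: 0.0308
```

>>> play_rows([
  [[0.001, 0, 0, 0], [0.001, 0, 0, 0], [0.001, 0, 0, 0], [0.001, 0, 0, 0]],
], grip=0)

```text
t: 7.58
eef_pos: [0.4922, -0.1637, 0.2067]
ee_rot: [-3.142, 0.0, 0.109]
force: [-0.4, 0.0, 0.3]
width: 0.0658
```

>>> play_rows([
  [[0, 0, 0, 0], [0, 0, 0, 0], [0, 0, -0.03, 0], [0, 0, -0.08, 0], [0, 0, -0.13, 0]],
])

```text
t: 8.2
eef_pos: [0.4921, -0.1638, 0.3379]
ee_rot: [-3.142, 0.001, 0.109]
force: [1.3, 0.4, -0.4]
width: 0.0877
```

```bash
python3 - <<'E'
from h import *
print(st()); print(rows([[.469,.161,.337,0]]))
E
```

```text
{'t': np.float64(8.2), 'eef_pos': array([ 0.4921, -0.1638,  0.3379]), 'ee_rot': array([-3.1416e+00,  8.0000e-04,  1.0930e-01]), 'force': array([ 1.2957,  0.3542, -0.4202]), 'width': np.float64(0.0877)}
[[0.0125, -0.3254, 0.0009, np.float64(6.3)]]
```

>>> play_rows([
  [[0.002, -0.05, 0, 1], [0.004, -0.11, 0, 2], [0.006, -0.165, 0, 3], [0.008, -0.22, 0, 4], [0.01, -0.275, 0, 6]],
])

```text
t: 8.82
eef_pos: [0.4718, 0.1124, 0.3369]
ee_rot: [-3.141, -0.001, 0.004]
force: [2.1, 0.8, -0.6]
width: 0.0876
```

```bash
python3 - <<'E'
from h import *
p,P=cloud("top"); m=(P[...,2]>.035)&(P[...,2]<.075)&(abs(P[...,0]-.5)<.03)&(abs(P[...,1]+.161)<.03); q=P[m]
print("knob",len(q),np.median(q,0),np.percentile(q[:,0],[5,50,95]))
p,P=cloud("scene"); m=(P[...,2]>.06)&(P[...,2]<.11)&(np.hypot(P[...,0]-.469,P[...,1]-.161)<.03); q=P[m]
print("pin scene",len(q),np.median(q,0)); t=q[q[:,2]>.087]; print(t.mean(0),np.ptp(t,axis=0))
print(st()); print(rows([[.469,.161,.337,0]]))
print(rows([[.469,.161,.233,0]]))
E
```

```text
knob 99 [ 0.5006643  -0.16254342  0.05880318] [0.48608577 0.5006643  0.52657479]
pin scene 141 [0.47329253 0.16598415 0.0917597 ]
[0.46998899 0.16316322 0.0934678 ] [0.02710943 0.02593061 0.00981698]
{'t': np.float64(8.925), 'eef_pos': array([0.4722, 0.1147, 0.337 ]), 'ee_rot': array([-3.1407e+00, -1.2000e-03,  8.1000e-03]), 'force': array([ 0.694 , -0.504 ,  0.5359]), 'width': np.float64(0.0877)}
[[-0.0028, -0.0463, -0.0, np.float64(0.5)]]
[[-0.0028, -0.0463, 0.104, np.float64(0.5)]]
```

>>> play_rows([
  [[-0.003, -0.046, 0, 0.5], [-0.003, -0.046, 0.03, 0.5], [-0.003, -0.046, 0.07, 0.5], [-0.003, -0.046, 0.095, 0.5], [-0.003, -0.046, 0.105, 0.5]],
])

```text
t: 9.55
eef_pos: [0.4688, 0.1561, 0.2303]
ee_rot: [3.14, 0.002, -0.004]
force: [0.6, -0.4, -0.2]
width: 0.0877
```

>>> play_rows([
  [[0, 0, 0, 0], [0, 0, 0, 0], [0, 0, 0, 0], [0, 0, 0, 0], [0, 0, 0, 0]],
], grip=160, newtons=20)

```text
t: 10.18
eef_pos: [0.4691, 0.1567, 0.232]
ee_rot: [-3.141, -0.0, -0.004]
force: [-0.5, -0.4, 0.1]
width: 0.0432
```

```bash
python3 - <<'E'
from h import *
print(st()); print(rows([[.469,.1605,.231,0]]))
p,d=cams.grab_frame("scene"); cv2.imwrite("pics/s3.png",cv2.resize(p[160:300,280:440,::-1],None,fx=4,fy=4,interpolation=2))
E
```

```text
{'t': np.float64(10.175), 'eef_pos': array([0.4691, 0.1567, 0.232 ]), 'ee_rot': array([-3.1412e+00, -5.0000e-04, -4.2000e-03]), 'force': array([-0.4623, -0.3659,  0.1199]), 'width': np.float64(0.0432)}
[[-0.0001, -0.0038, 0.001, np.float64(-0.2)]]
```

View pics/s3.png

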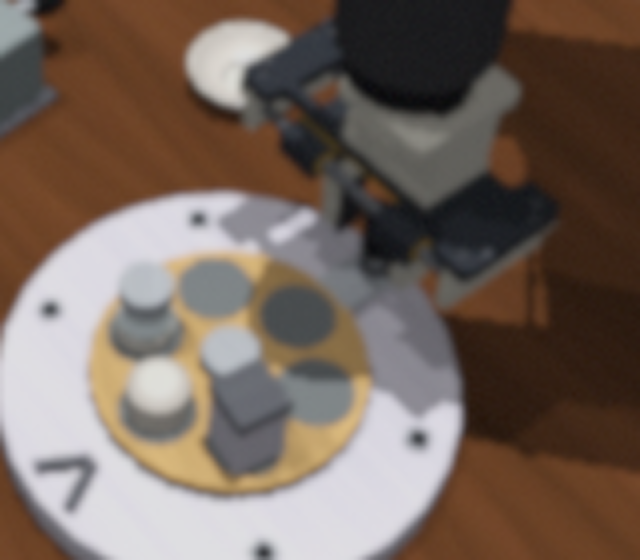

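The gripper stands over the pin knob (at about (375,240)), with the goods (around (150,300) and (245,400)) clear of it.

>>> play_rows([
  [[0, -0.004, 0.001, 0], [0, -0.004, 0.001, 0], [0, -0.004, 0.001, 0], [0, -0.004, 0.001, 0]],
], grip=255)

```text
t: 10.72
eef_pos: [0.4692, 0.1608, 0.2307]
ee_rot: [-3.141, -0.0, -0.004]
force: [0.1, 1.3, -0.2]
width: 0.0254
```

>>> play_rows([
  [[0, 0, 0, 0], [0, 0, -0.004, 0], [0, 0, -0.009, 0], [0, 0, -0.014, 0], [0, 0, -0.014, 0]],
], newtons=40)

```text
t: 11.35
eef_pos: [0.469, 0.1606, 0.2449]
ee_rot: [-3.141, -0.0, -0.004]
force: [2.7, 1.3, -8.8]
width: 0.0244
```

```bash
python3 - <<'E'
from h import *
print(st()); s=arm.get_state()
C=np.array([.589,.1605]); v=s["eef_pos"][:2]-C; y=s["ee_rot"][2]
def W(a): 
    r=np.radians(-a); c,n=np.cos(r),np.sin(r); q=C+[c*v[0]-n*v[1],n*v[0]+c*v[1]]; return [*q,s["eef_pos"][2],y+r]
for seg in([1.5,5,9.5,14,18],[22,26,30,34,38],[42,46,50,54,57],[59,60]):
    print(rows([W(a) for a in seg])); print(W(seg[-1]))
# rows for later segments relative to their own starts
for a0,seg in((18,[4,9,14,19,22]),(40,[4,9,14,18,20])):
    w=W(a0); print(rows([W(a0+a) for a in seg],{"eef_pos":w[:3],"ee_rot":[0,0,w[3]]}))
E
```

```text
{'t': np.float64(11.35), 'eef_pos': array([0.469 , 0.1606, 0.2449]), 'ee_rot': array([-3.1414e+00, -1.0000e-04, -4.3000e-03]), 'force': array([ 2.7049,  1.3056, -8.8453]), 'width': np.float64(0.0244)}
[[0.0, -0.0031, -0.0, np.float64(1.5)], [0.0004, -0.0105, -0.0, np.float64(5.0)], [0.0016, -0.0198, -0.0, np.float64(9.5)], [0.0035, -0.029, -0.0, np.float64(14.0)], [0.0057, -0.0371, -0.0, np.float64(18.0)]]
[np.float64(0.4749389879260536), np.float64(0.19762618451379177), np.float64(0.24490086149671864), np.float64(-0.3184905914474834)]
[[0.0086, -0.045, -0.0, np.float64(22.0)], [0.0119, -0.0526, -0.0, np.float64(26.0)], [0.0158, -0.06, -0.0, np.float64(30.0)], [0.0203, -0.0672, -0.0, np.float64(34.0)], [0.0251, -0.0739, -0.0, np.float64(38.0)]]
[np.float64(0.49451561158328244), np.float64(0.2343983653229482), np.float64(0.24490086149671864), np.float64(-0.6675564418463493)]
[[0.0305, -0.0804, -0.0, np.float64(42.0)], [0.0363, -0.0864, -0.0, np.float64(46.0)], [0.0425, -0.0921, -0.0, np.float64(50.0)], [0.0491, -0.0972, -0.0, np.float64(54.0)], [0.0542, -0.1008, -0.0, np.float64(57.0)]]
[np.float64(0.5237222100634455), np.float64(0.26113338508111583), np.float64(0.24490086149671864), np.float64(-0.999168999725272)]
[[0.0578, -0.103, -0.0, np.float64(59.0)], [0.0596, -0.1041, -0.0, np.float64(60.0)]]
[np.float64(0.5290784154440364), np.float64(0.2644118460820881), np.float64(0.24490086149671864), np.float64(-1.0515288772851017)]
[[0.0003, -0.0084, -0.0, np.float64(4.0)], [0.0014, -0.0188, -0.0, np.float64(9.0)], [0.0035, -0.029, -0.0, np.float64(14.0)], [0.0064, -0.0391, -0.0, np.float64(19.0)], [0.0086, -0.045, -0.0, np.float64(22.0)]]
[[0.0003, -0.0084, -0.0, np.float64(4.0)], [0.0014, -0.0188, -0.0, np.float64(9.0)], [0.0035, -0.029, -0.0, np.float64(14.0)], [0.0057, -0.0371, -0.0, np.float64(18.0)], [0.0071, -0.0411, -0.0, np.float64(20.0)]]
```

>>> play_rows([
  [[0, -0.0031, 0, 1.5], [0.0005, -0.0105, 0, 5], [0.0013, -0.0177, 0, 8.5], [0.0026, -0.0249, 0, 12], [0.0041, -0.0311, 0, 15]],
])

```text
t: 11.98
eef_pos: [0.4731, 0.1918, 0.2442]
ee_rot: [3.14, 0.001, -0.269]
force: [2.4, 1.1, -8.7]
width: 0.0245
```

>>> play_rows([
  [[0.0001, -0.0063, 0, 3], [0.0007, -0.0126, 0, 6], [0.0015, -0.0188, 0, 9], [0.0026, -0.0249, 0, 12], [0.0041, -0.0311, 0, 15]],
])

```text
t: 12.6
eef_pos: [0.4849, 0.2206, 0.244]
ee_rot: [3.14, 0.001, -0.531]
force: [-0.2, 1.6, -8.3]
width: 0.0245
```

```bash
python3 - <<'E'
from h import *
s=st(); print(s); C=np.array([.589,.1605]); v=s["eef_pos"][:2]-C; print(np.degrees(np.arctan2(v[1],v[0])),np.hypot(*v),np.degrees(s["ee_rot"][2]))
E
```

```text
{'t': np.float64(12.6), 'eef_pos': array([0.4849, 0.2206, 0.244 ]), 'ee_rot': array([ 3.1395e+00,  1.0000e-03, -5.3080e-01]), 'force': array([-0.1598,  1.6186, -8.3058]), 'width': np.float64(0.0245)}
150.00089289036973 0.12020324454855615 -30.4125997655441
```

Tracking is exact. I'll do the second half the same way.

>>> play_rows([
  [[0.0001, -0.0063, 0, 3], [0.0007, -0.0126, 0, 6], [0.0015, -0.0188, 0, 9], [0.0026, -0.0249, 0, 12], [0.0041, -0.0311, 0, 15]],
])

```text
t: 13.22
eef_pos: [0.5039, 0.2457, 0.2438]
ee_rot: [3.139, 0.001, -0.793]
force: [-0.3, 3.8, -8.5]
width: 0.0243
```

>>> play_rows([
  [[0.0001, -0.0063, 0, 3], [0.0007, -0.0126, 0, 6], [0.0015, -0.0188, 0, 9], [0.0026, -0.0249, 0, 12], [0.0039, -0.0305, 0, 14.7]],
])

```text
t: 13.85
eef_pos: [0.5284, 0.2648, 0.2437]
ee_rot: [3.14, 0.001, -1.049]
force: [-1.8, 5.3, -8.9]
width: 0.0244
```

```bash
python3 - <<'E'
from h import *
s=st(); print(s); C=np.array([.589,.1605]); v=s["eef_pos"][:2]-C; print(np.degrees(np.arctan2(v[1],v[0])),np.hypot(*v),np.degrees(s["ee_rot"][2]))
p,d=cams.grab_frame("scene"); cv2.imwrite("pics/s4.png",cv2.resize(p[160:320,260:440,::-1],None,fx=4,fy=3.7,interpolation=2))
E
```

```text
{'t': np.float64(13.85), 'eef_pos': array([0.5284, 0.2648, 0.2437]), 'ee_rot': array([ 3.1397e+00,  9.0000e-04, -1.0490e+00]), 'force': array([-1.7796,  5.3051, -8.8607]), 'width': np.float64(0.0244)}
120.15728595531549 0.12062690413004884 -60.103272709223354
```

View pics/s4.png

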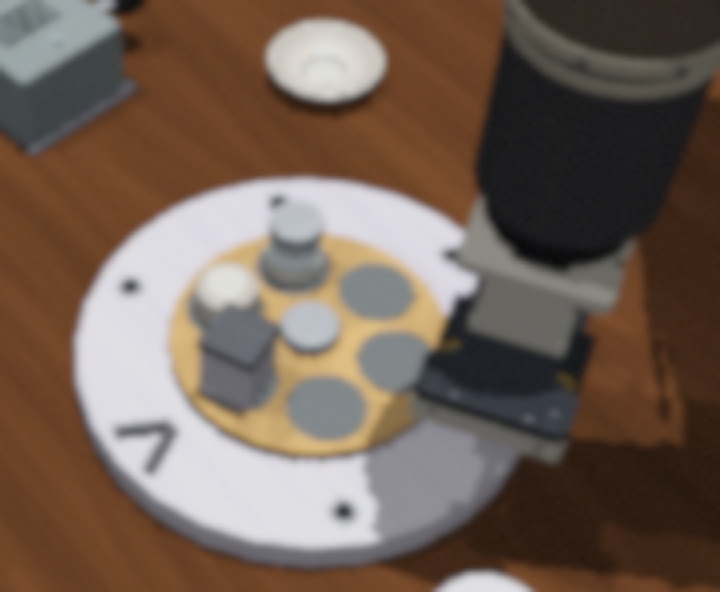

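The tin now stands at the front by the V (at (240,360) against (150,440) in the crop), and jar and pot are upright. I'll lower the pin gradually.

>>> play_rows([
  [[0.0003, 0, 0.002, 0], [0.0003, 0, 0.004, 0], [0.0003, 0, 0.005, 0], [0.0003, 0, 0.006, 0], [0.0003, 0, 0.006, 0]],
])

```text
t: 14.52
eef_pos: [0.5286, 0.2649, 0.238]
ee_rot: [3.141, 0.001, -1.047]
force: [-2.1, 6.2, -7.9]
width: 0.024
```

Lift is about 7 mm with the spring still pulling down, so the tip is in the hole. Lowering further.

>>> play_rows([
  [[0, 0, 0.002, 0], [0, 0, 0.004, 0], [0, 0, 0.006, 0], [0, 0, 0.0065, 0], [0, 0, 0.0065, 0]],
])

```text
t: 15.15
eef_pos: [0.529, 0.2651, 0.2321]
ee_rot: [-3.141, 0.001, -1.047]
force: [-0.8, 7.4, -5.6]
width: 0.0244
```

>>> play_rows([
  [[0, 0, 0, 0], [0, 0, 0, 0], [0, 0, 0, 0], [0, 0, 0, 0], [0, 0, 0, 0]],
], grip=110)

```text
t: 15.78
eef_pos: [0.5293, 0.2638, 0.2322]
ee_rot: [-3.142, -0.0, -1.046]
force: [0.1, -0.5, -0.0]
width: 0.0494
```

>>> play_rows([
  [[0, 0, 0, 0], [0, 0, -0.02, 0], [0, 0, -0.06, 0], [0, 0, -0.11, 0], [0, 0, -0.16, 0]],
])

```text
t: 16.4
eef_pos: [0.5291, 0.2637, 0.3937]
ee_rot: [3.141, -0.0, -1.046]
force: [1.2, 0.6, -0.5]
width: 0.0496
```

```bash
python3 - <<'E'
from h import *
print(st()); print(rows([[.40,-.10,.39,.11]]))
E
```

```text
{'t': np.float64(16.4), 'eef_pos': array([0.5291, 0.2637, 0.3937]), 'ee_rot': array([ 3.1413e+00, -1.0000e-04, -1.0462e+00]), 'force': array([ 1.1834,  0.5536, -0.4771]), 'width': np.float64(0.0496)}
[[0.2502, 0.2939, 0.0037, np.float64(-66.2)]]
```

```bash
python3 - <<'E'
from h import *
s=arm.get_state(); a=np.array([*s["eef_pos"],s["ee_rot"][2]]); b=np.array([.42,-.172,.39,.11])
print(rows([a+(b-a)*k/9 for k in range(1,6)]))
w=a+(b-a)*5/9
print(rows([w+(b-w)*k/4 for k in range(1,5)],{"eef_pos":w[:3],"ee_rot":[0,0,w[3]]}))
E
```

```text
[[0.0358, 0.0347, 0.0004, np.float64(-7.4)], [0.0717, 0.0695, 0.0008, np.float64(-14.7)], [0.1075, 0.1042, 0.0012, np.float64(-22.1)], [0.1433, 0.139, 0.0016, np.float64(-29.4)], [0.1792, 0.1737, 0.002, np.float64(-36.8)]]
[[0.0079, 0.0493, 0.0004, np.float64(-7.4)], [0.0158, 0.0986, 0.0008, np.float64(-14.7)], [0.0236, 0.1478, 0.0012, np.float64(-22.1)], [0.0315, 0.1971, 0.0016, np.float64(-29.4)]]
```

>>> play_rows([
  [[0.036, 0.035, 0, -7.5], [0.072, 0.07, 0, -15], [0.108, 0.104, 0, -22], [0.143, 0.139, 0, -29.5], [0.179, 0.174, 0, -37]],
], grip=255)

```text
t: 17.02
eef_pos: [0.4676, 0.0204, 0.3924]
ee_rot: [-3.141, -0.0, -0.396]
force: [1.4, -0.7, 0.1]
width: 0.0052
```

>>> play_rows([
  [[0.008, 0.049, 0, -7.5], [0.016, 0.099, 0, -15], [0.024, 0.148, 0, -22], [0.032, 0.197, 0, -29], [0.032, 0.197, 0, -29]],
])

```text
t: 17.65
eef_pos: [0.4198, -0.1745, 0.3921]
ee_rot: [3.142, 0.0, 0.103]
force: [-0.3, 0.9, 0.6]
width: 0.0007
```

```bash
python3 - <<'E'
from h import *
print(st()); print(rows([[.4195,-.172,.207,.11]]))
p,P=cloud("scene"); cv2.imwrite("pics/s5.png",cv2.resize(p[120:320,230:440,::-1],None,fx=3.6,fy=3,interpolation=2))
for n,c in(("pin",(.529,.2645)),):
    m=(P[...,2]>.06)&(P[...,2]<.12)&(np.hypot(P[...,0]-c[0],P[...,1]-c[1])<.025); q=P[m]; t=q[q[:,2]>.087]; print(n,len(q),t.mean(0),np.percentile(q[:,2],[50,95]))
p,P=cloud("top")
m=(P[...,2]>.06)&(P[...,2]<.12)&(np.hypot(P[...,0]-.529,P[...,1]-.2645)<.025); q=P[m]; t=q[q[:,2]>.085]; print("top pin",len(q),t.mean(0),np.percentile(q[:,2],[50,95]))
m=(P[...,2]>.092)&(P[...,2]<.106)&(np.hypot(P[...,0]-.644,P[...,1]-.1605)<.03);print("tin",P[m].mean(0),cv2.minAreaRect((P[m][:,:2]*1000).astype(np.float32)))
E
```

```text
{'t': np.float64(17.65), 'eef_pos': array([ 0.4198, -0.1745,  0.3921]), 'ee_rot': array([3.1415e+00, 3.0000e-04, 1.0330e-01]), 'force': array([-0.2873,  0.9217,  0.5838]), 'width': np.float64(0.0007)}
[[-0.0001, -0.0025, 0.1851, np.float64(-0.4)]]
pin 164 [0.52920581 0.26595004 0.09396664] [0.09268012 0.09604261]
top pin 68 [0.52832425 0.26486839 0.09283378] [0.09257926 0.09660658]
tin [0.64476733 0.15991833 0.09824869] ((644.89794921875, 160.15841674804688), (35.606536865234375, 35.77629089355469), 20.316837310791016)
```

View pics/s5.png

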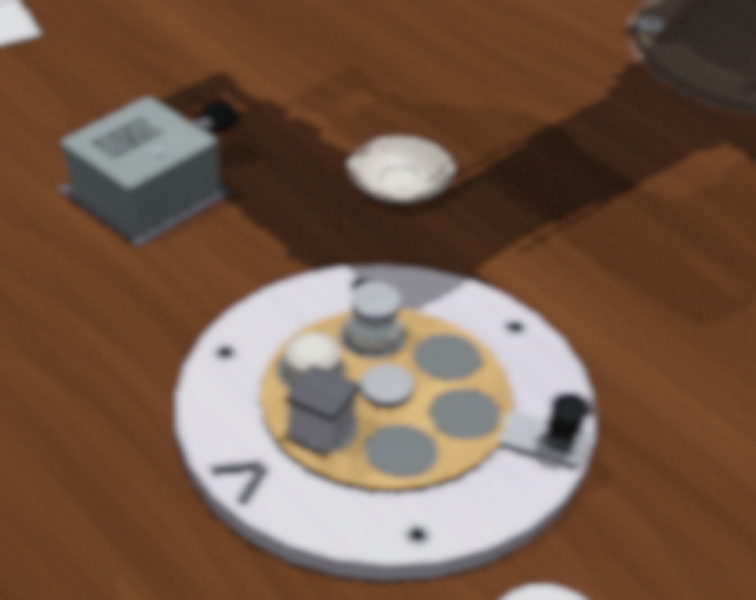

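The pin knob at (567,415) stands over the left hole with its top at 93 mm, which is home. The tin at (322,410) is at the front mark, within about 1 mm, and the power knob at (215,117) is still out. Now the push.

>>> play_rows([
  [[0, -0.002, 0.05, -0.4], [0, -0.002, 0.1, -0.4], [0, -0.002, 0.15, -0.4], [0, -0.002, 0.177, -0.4], [0, -0.002, 0.185, -0.4]],
])

```text
t: 18.38
eef_pos: [0.4207, -0.1691, 0.2058]
ee_rot: [-3.141, 0.003, 0.114]
force: [-0.2, 0.9, 1.0]
width: 0.0004
```

```bash
python3 - <<'E'
from h import *
print(st()); b=np.array([.509,-.162,.207,.11]); u=np.array([np.cos(.11),np.sin(.11)])
for d in(.0395,.0335,.0195): print(d,rows([[*(b[:2]-d*u),.207,.11]]))
E
```

```text
{'t': np.float64(18.375), 'eef_pos': array([ 0.4207, -0.1691,  0.2058]), 'ee_rot': array([-3.1413e+00,  3.1000e-03,  1.1360e-01]), 'force': array([-0.2005,  0.9142,  0.9771]), 'width': np.float64(0.0004)}
0.0395 [[0.049, 0.0028, -0.0012, np.float64(0.2)]]
0.0335 [[0.055, 0.0029, -0.0012, np.float64(0.2)]]
0.0195 [[0.069, 0.0029, -0.0012, np.float64(0.2)]]
```

>>> play_rows([
  [[0.015, 0.001, 0, 0], [0.035, 0.0015, 0, 0], [0.048, 0.0015, 0, 0], [0.052, 0.0015, 0, 0], [0.056, 0.0015, 0, 0]],
])

```text
t: 19.0
eef_pos: [0.4761, -0.1652, 0.2073]
ee_rot: [-3.141, 0.001, 0.112]
force: [-6.3, -0.1, 6.3]
width: 0.0007
```

```bash
python3 - <<'E'
from h import *
print(st())
E
```

```text
{'t': np.float64(19.0), 'eef_pos': array([ 0.4761, -0.1652,  0.2073]), 'ee_rot': array([-3.1414e+00,  1.2000e-03,  1.1250e-01]), 'force': array([-6.3213, -0.0853,  6.2651]), 'width': np.float64(0.0007)}
```

>>> play_rows([
  [[0.003, 0, 0, 0], [0.006, 0, 0, 0], [0.009, 0, 0, 0], [0.012, 0, 0, 0], [0.0135, 0, 0, 0]],
])

```text
t: 19.62
eef_pos: [0.4897, -0.1638, 0.2071]
ee_rot: [-3.142, 0.0, 0.112]
force: [0.7, 0.6, -0.5]
width: 0.0007
```

>>> play_rows([
  [[0.0007, 0, 0, 0], [0.0015, 0, 0, 0], [0.0015, 0, 0, 0]],
])

```text
t: 20.0
eef_pos: [0.4903, -0.1638, 0.207]
ee_rot: [-3.141, 0.003, 0.112]
force: [-7.2, 0.5, 3.4]
width: 0.0006
```

>>> play_rows([
  [[0.001, 0, 0, 0], [0.0015, 0, 0, 0], [0.0015, 0, 0, 0]],
])

```text
t: 20.38
eef_pos: [0.4907, -0.1638, 0.2069]
ee_rot: [-3.141, 0.005, 0.112]
force: [-11.1, -0.8, 8.8]
width: 0.0003
```

>>> play_rows([
  [[-0.01, 0, 0, 0], [-0.035, 0, 0, 0], [-0.06, 0, -0.01, 0], [-0.06, 0, -0.06, 0], [-0.06, 0, -0.12, 0]],
])

```text
t: 21.0
eef_pos: [0.4331, -0.1701, 0.3283]
ee_rot: [3.141, 0.0, 0.113]
force: [1.6, -1.3, 0.1]
width: 0.0003
```

```bash
python3 - <<'E'
from h import *
print(st())
p,P=cloud("scene"); cv2.imwrite("pics/s6.png",cv2.resize(p[110:370,190:440,::-1],None,fx=3,fy=2.3,interpolation=2))
p,P=cloud("top"); m=(P[...,2]>.035)&(P[...,2]<.075)&(abs(P[...,0]-.5)<.03)&(abs(P[...,1]+.161)<.03); q=P[m]
print("knob",len(q),np.percentile(q[:,0],[2,5,50,95]))
m=(P[...,2]>.06)&(P[...,2]<.12)&(np.hypot(P[...,0]-.529,P[...,1]-.2645)<.025); q=P[m]; t=q[q[:,2]>.085]; print("pin",t.mean(0))
for n in("coin_dish","drink","sanitiser"): print(n,finder.find_in("top",n)[0])
E
```

```text
{'t': np.float64(21.0), 'eef_pos': array([ 0.4331, -0.1701,  0.3283]), 'ee_rot': array([3.1414, 0.    , 0.113 ]), 'force': array([ 1.5866, -1.3365,  0.0802]), 'width': np.float64(0.0003)}
knob 24 [0.51634582 0.51681937 0.52252628 0.5294036 ]
pin [0.52826048 0.26473861 0.09347298]Traceback (most recent call last):
  File "<stdin>", line 7, in <module>
IndexError: list index out of range
```

View pics/s6.png

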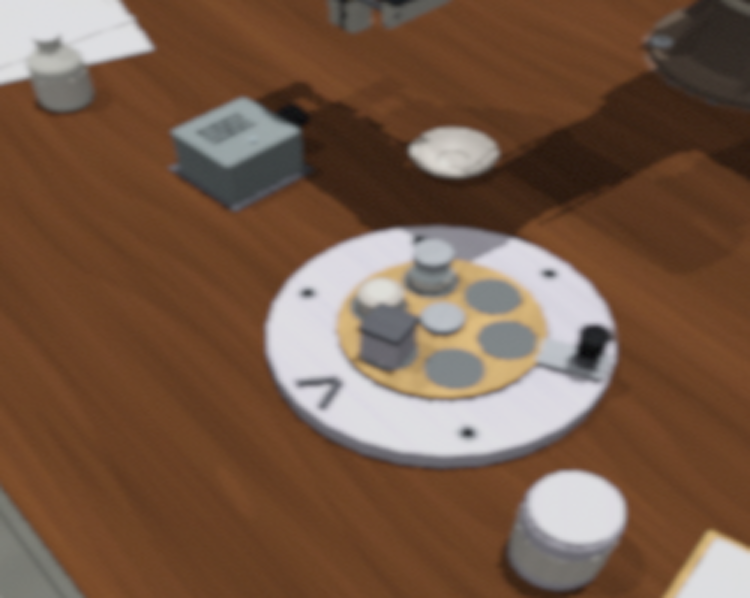

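The power knob at (290,115) is back against the box, the tin stands at the front mark, and the pin is home. Dish, can and bottle are where they were.

```bash
python3 - <<'E'
from h import *
p,P=cloud("scene"); print([(n,[np.round(r["xyz"],3).tolist() for r in finder.find_in("scene",n)[:1]]) for n in("power_knob","coin_dish","drink","sanitiser")])
print(job_done())
E
```

```text
[('power_knob', [[0.509, -0.151, 0.062]]), ('coin_dish', [[0.399, -0.044, 0.013]]), ('drink', [[0.682, 0.391, 0.111]]), ('sanitiser', [[0.659, -0.362, 0.064]])]
the job is handed in; nothing more can be done
None
```

I did the whole sequence in the order asked and handed the job in at about 21 s; the hand-in itself reports no verdict.

- **Power off:** I pulled the power knob out to its stop. The camera showed its front face 14 mm farther out than before.
- **Wheel:** I drew the pin about 14 mm and turned the wheel 60° clockwise, which was the way the tin needed. I lowered the pin into the hole and let go. Its top then measured 93 mm above the counter, which is fully home.
- **Tin:** it stands about 1 mm from the front mark; jar and pot are upright on the wheel.
- **Power on:** I pushed the power knob back until it stopped firmly at about 11 N. Total push travel was at least 14.6 mm. The camera then placed it back within about 2 mm of its starting position.
- **Bystanders:** dish, can and bottle read within about 2 mm of where they started.

**Failed check:** the top camera's final look at the power knob and at least one bystander failed, probably because the arm was in the way. Those last positions come from the scene camera and the push force instead. At the first grasp of the power knob, the fingers pushed it sideways with about 20 N; I re-centred before pulling.

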